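Find and cap the loose binding post

ROBOT

A 7-joint arm with a two-finger parallel gripper is mounted at the origin on the work surface. World frame = base frame: x ahead of the robot, y to its left, z up, the work surface at z = 0. Lengths are in m, angles in rad, forces in N, time in s.
With the tool pointing down it reaches from about 0.425 to 0.95 m from the base axis. Payload 4.7 kg.
Tool frame: the origin (TCP) lies at the very end of the fingers, on their centre line; the grasp point (between the pads) lies 19 mm behind it (arm.tcp_to_grasp is the distance from the TCP to the grasp point, in m); y points along the fingers, z is the direction in which the jaws open and shut, and the axes are right-handed (so a half turn about y gives the same grasp; the last joint's range is limited). The gripper opens to 85 mm and grips with 20 to 120 N. Pads are 22 mm wide; open, the fingers measure 114 mm over their backs; the gripper's body (76 mm by 85 mm) begins 54 mm behind the grasp point. The pads swing forward as they close: fully open they stand 13 mm farther back than shut.
Start: joints at [-0.029, 0.469, -0.049, 1.532, 0.024, 1.141, -0.082], TCP at [0.675, 0, 0.231] pointing down, gripper open.
Joint ranges: [-2.59, 2.59], [-0.33, 1.99], [-1.39, 1.29], [0.1, 2.45], [-1.04, 4.18], [0.21, 1.99], [-2.66, 2.66]. Speed limits (rad/s): [2.57, 2.57, 3.14, 3.14, 3.14, 3.14, 3.14].

INTERFACE

Orientations are given as a unit quaternion [x, y, z, w].
In Python, from rig import arm, vision, spotter gives the robot as it stands.
- The arm moves only by the tool apply_moves, never from a script. Its argument "motion" is a list that holds one entry, the list of rows, each a list of 5 numbers: the finger opening in mm, from 0 to 85.4, then the shift along the tool's x, y, z in mm, then the turn about the tool's y in degrees. A call has 1 to 5 rows; each row is the pose to reach, as a shift and turn from the pose commanded when the call began, along the tool's axes at that moment; what a row does not reach only later rows make up. A row lasts 1/8 s, in which the tool goes at most 62.5 mm and 10.7 degrees, less where a joint would pass 70% of its speed; a pose out of reach is approached as far as the arm can. A call with a gripper value outside its range is refused whole. The fingers move at their own pace and stop on an object; the grip force is fixed at half the most. Time passes only in rows, so rows that repeat a pose let the fingers close. It gives the time, the measured TCP pose, the force and the opening at its end, in the units of the state.
- arm.state(): the state, without advancing time (a new reading comes with each control period).
- vision.grab_frame(name): name is "scene" or "side" or "wrist"; returns the picture (480x640x3 uint8, red, green, blue); there is no depth.
- vision.camera_info(name): a dict with "fovy" (degrees; the focal length in pixels is half the picture's height over the tangent of half this angle, whatever the lens; pixels are square), "cx", "cy" (the principal point, pixels), "T" (4x4, takes a point from camera to world coordinates). Camera axes: x right, y down, z forward; pixel columns grow to the right and rows downward; lengths in m; the calibration is good to about 2 mm. A picture is of the moment at which its call begins: read the wrist's pose just before it. camera_info takes no time and is no camera call; for the wrist camera it gives the pose at the moment of the call.
- arm.finish_job(): hands the job in, once; it reports no verdict.
Trained networks look in the newest picture that a camera, given by its name, has taken for a name from the list of things; names that differ only in an ending like _2 or _b are one class to them, and where a whole thing is asked for, a point or a joint stands for the part that bears it (a point fixed in the world has none). Each returns a list of dicts, best first, with "score" (0 to 1); they miss things now and then, are a little off and sometimes report something else, mostly with a low value. They report only what shows in the picture. A call takes as long as a camera call. They do not tell look-alikes from the thing itself.
- spotter.cut_out(name, camera): "region" (480x640 bool, what is visible of it) and "box" ([left, top, width, height] as shares, 0 to 1, of the picture: columns of its width, rows of its height, round what is visible of it).
- spotter.spot_point(name, camera): "position" ([column, row] as shares, 0 to 1, of the picture: columns of its width, rows of its height: a listed point, or the origin of a listed thing).
The state is a dict: "clock": time; "joint_positions": joint angles; "qd": joint speeds; "tau": joint torques, N m; "ee_pos": TCP position; "orientation": TCP orientation; "ft_force": force on the tool from outside, world axes, zero at the start; "ft_torque": the same for the moment, N m; "width": finger opening in m.
Only numpy, scipy, OpenCV 4.12 (cv2) and the standard library are available. Lean on these libraries where they do the work, as an engineer would, in place of code of your own. Each camera call takes 0.05 s, during which the arm holds its last target. There are 200 camera calls.

TASK

One of the four binding posts on the terminal box has worked loose in the panel. Twist the posts clockwise by their heads, gently at first, to feel which one turns freely: turn that one on by about 30 degrees to be sure, but do not force a sound one round. Then put the grey slip-on cap over the loose post, fully down on the panel, and leave everything else where it is.

Things in the scene. Friction and masses are not known exactly. Their poses are not given: they have to be found in the camera images.
- terminal_box: Grey steel terminal box, too heavy to shift: 120 (x) x 250 (y) x 70 mm high. Origin at the centre of its underside, z up. Its flat top panel, 70 mm above the bench, carries four identical black binding posts in a row along the box's y, 50 mm apart, the row centred on the panel. Three are sound (sound_post_a, _b, _c in the rules), one is loose (loose_post); which place has it changes each time.
- post_1 (a point): Post place 1, 75 mm to the box's -y from the row's middle. The point lies on the post's axis, half-way up its head, 27 mm above the panel; fixed to the box, it does not turn. Each post: a collar 24 mm across, 6 mm high, on the panel; a brass stud; a round fluted head 22 mm across, from 14 to 40 mm above the panel, with a small grey rib on its top. Gripped by the head, the whole post turns about its upright axis.
- post_2 (a point): Post place 2, 25 mm to the box's -y. The point lies on the post's axis, half-way up its head, 27 mm above the panel; fixed to the box, it does not turn. A sound post is held like a stiff spring, about 2.5 N m per rad either way: it gives a few degrees, springs back when let go, and is damaged beyond 10 degrees (0.44 N m).
- post_3 (a point): Post place 3, 25 mm to the box's +y. The point lies on the post's axis, half-way up its head, 27 mm above the panel; fixed to the box, it does not turn. The loose post turns at about 0.05 N m as far as it is turned, either way, and stays where it is left.
- post_4 (a point): Post place 4, 75 mm to the box's +y. The point lies on the post's axis, half-way up its head, 27 mm above the panel; fixed to the box, it does not turn. Post angles are counted from the start, positive clockwise as seen from above.
- cap_center (a point): Grey plastic slip-on cap, loose, about 30 g, a round cup standing mouth down on the bench: 34 mm outside, 28.6 mm inside, 52 mm high, 5 mm closed top, so a post stands free inside it and its rim comes to rest on the panel. The point is its centre, 26 mm above its rim; z up its axis.
- tip_cleaner_center (a point): Round steel pot of brass wool for cleaning iron tips, loose, 66 mm across and 40 mm high. The point is its centre. Bystander.
- flux_jar_center (a point): Amber flux jar with a black lid, loose, 48 mm across and 42 mm high. The point is its centre. Bystander.
- screwdriver_grip (a point): Screwdriver with a blue handle, lying on the bench, 170 mm long. The point is the middle of its handle. Bystander.
Mind the look-alikes: they are no part of the job. What is shaped like the part that bears cap_center but pink is not meant.

How it is judged:
By the outcome, as a careful person would: the job done as asked, in the order asked, and still so for the second after the job is handed in, with the robot touching nothing.
It also fails if it takes over 72 s, if anything falls off the work surface, if the arm or the gripper's body presses on something with over 40 N, if the wrist force passes 120 N, or if a joint passes its speed limit or range.

## Working session

There is one attempt and no reset: what is moved stays moved. The work goes in short steps, Python scripts to look and compute and a tool call to move; the robot and the scene stay as the last step left them, time stands still between calls to the robot, and variables do not carry over. Pictures are saved under pics/ and viewed, about 8 in all and at most 12, crops included, and the job is handed in when it is done.

Besides the shell and the picture viewer there is one more tool, called after "Call:" as name(argument=value, ...), one argument or row to a line, values as JSON. apply_moves: Moves the arm, as the interface text tells. Its arguments: {"type":"object","properties":{"motion":{"type":"array","items":{"type":"array","items":{"type":"array","items":{"type":"number"}}}}},"required":["motion"]}

```bash
mkdir -p pics; ls; python3 - <<'E'
from rig import arm, vision, spotter
import cv2, numpy as np
s=arm.state(); print({k:np.round(v,4).tolist() for k,v in s.items()})
ims=[]
for c in ["scene","side","wrist"]:
    im=vision.grab_frame(c); cv2.imwrite(f"pics/{c}0.png",im[:,:,::-1])
    i=vision.camera_info(c); print(c,i["fovy"],i["cx"],i["cy"],np.round(i["T"],3).tolist())
    for n in ["terminal_box","post_1","cap_center","tip_cleaner_center","flux_jar_center","screwdriver_grip"]:
        print(n,[(np.round(np.array(d["position"])*[640,480]).tolist(),round(d["score"],2)) for d in spotter.spot_point(n,c)][:6])
E
```

```text
pics
{'clock': 0.0, 'joint_positions': [-0.0289, 0.4695, -0.0486, 1.5337, 0.024, 1.141, -0.0823], 'qd': [0.0016, 0.0004, 0.0003, -0.0002, -0.0012, 0.001, 0.0004], 'tau': [0.0012, -51.0321, -0.0464, -23.7717, 0.0106, 0.0074, 0.0], 'ee_pos': [0.6744, 0.0, 0.2302], 'orientation': [0.5005, -0.5005, 0.4995, -0.4995], 'ft_force': [0.4268, 0.2153, 0.1522], 'ft_torque': [0.0136, -0.0209, 0.0072], 'width': 0.0856}
scene 47.434352126803766 327.4041672720008 239.01553349125348 [[-0.127, 0.698, -0.705, 1.219], [0.992, 0.103, -0.077, 0.071], [0.018, -0.709, -0.705, 0.805], [0.0, 0.0, 0.0, 1.0]]
terminal_box [([322.0, 288.0], 0.69)]
post_1 [([281.0, 253.0], 0.9), ([364.0, 263.0], 0.67), ([306.0, 253.0], 0.63), ([337.0, 258.0], 0.61)]
cap_center [([195.0, 258.0], 0.7), ([227.0, 269.0], 0.58)]
tip_cleaner_center [([496.0, 304.0], 0.57), ([365.0, 260.0], 0.54)]
flux_jar_center [([173.0, 314.0], 0.59)]
screwdriver_grip [([480.0, 246.0], 0.7)]
side 44.32309454645871 319.79097943062794 237.34531740828908 [[0.915, -0.194, 0.354, 0.097], [-0.403, -0.46, 0.791, -0.96], [0.009, -0.866, -0.499, 0.687], [0.0, 0.0, 0.0, 1.0]]
terminal_box [([331.0, 264.0], 0.96)]
post_1 [([321.0, 209.0], 0.92), ([330.0, 223.0], 0.86), ([339.0, 233.0], 0.84), ([347.0, 249.0], 0.73)]
cap_center [([377.0, 329.0], 0.64), ([415.0, 355.0], 0.61), ([373.0, 305.0], 0.57)]
tip_cleaner_center [([278.0, 199.0], 0.68)]
flux_jar_center [([339.0, 235.0], 0.69), ([444.0, 316.0], 0.59)]
screwdriver_grip [([223.0, 216.0], 0.6)]
wrist 64.7026339298057 316.52997316177573 242.50611984302788 [[1.0, -0.0, 0.0, 0.675], [-0.0, -0.959, -0.282, 0.071], [0.0, 0.282, -0.959, 0.375], [0.0, 0.0, 0.0, 1.0]]
terminal_box [([201.0, 214.0], 0.58)]
post_1 [([164.0, 269.0], 0.9)]
cap_center [([201.0, 383.0], 0.75)]
tip_cleaner_center []
flux_jar_center [([300.0, 439.0], 0.83), ([163.0, 329.0], 0.46)]
screwdriver_grip []
```

```bash
python3 - <<'E'
import cv2,numpy as np
a=cv2.imread("pics/scene0.png")[180:360,120:560];b=cv2.imread("pics/side0.png")[140:400,180:500]
a=cv2.resize(a,(800,327));b=cv2.resize(b,(330,268));w=cv2.resize(cv2.imread("pics/wrist0.png"),(357,268))
r=np.zeros((268,800,3),np.uint8);r[:,:330]=b;r[:,340:697]=w
cv2.imwrite("pics/m0.png",np.vstack([a,r]))
E
```

```text
(no output)
```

View pics/m0.png

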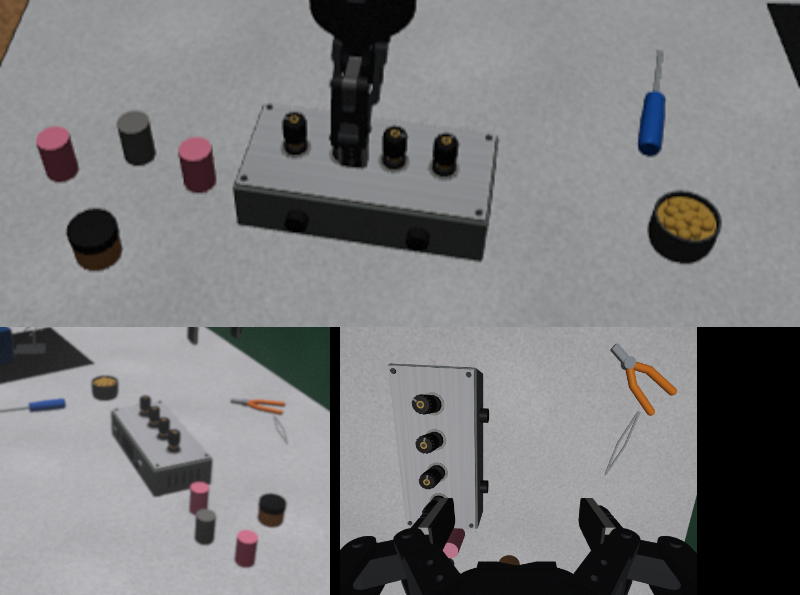

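Scene view: the grey cap is at about (195,257), with pink look-alikes at (152,264) and (228,270). Side view: grey at (377,329), pinks at (415,355) and (373,305). Candidates for the cap are therefore the three cups and the flux jar at (173,314). I choose grey. The four posts are in a row, with one partly hidden by the gripper in the scene view.

```bash
cat > h.py <<'E'
import numpy as np, cv2
from rig import arm, vision, spotter
def ray(cam,px,info=None):
    i=info or vision.camera_info(cam); f=240/np.tan(np.radians(i["fovy"])/2); T=np.array(i["T"])
    return T[:3,3], T[:3,:3]@np.array([(px[0]-i["cx"])/f,(px[1]-i["cy"])/f,1])
def onz(cam,px,z,info=None):
    o,d=ray(cam,px,info); return o+d*(z-o[2])/d[2]
def tri(obs):
    A=0;b=0
    for cam,px in obs:
        o,d=ray(cam,px); d=d/np.linalg.norm(d); P=np.eye(3)-np.outer(d,d); A=A+P;b=b+P@o
    return np.linalg.solve(A,b)
def spots(n,c):
    return [(np.array(d["position"])*[640,480],d["score"]) for d in spotter.spot_point(n,c)]
E
python3 - <<'E'
from h import *
np.set_printoptions(precision=4,suppress=True)
for c in ["scene","side"]:
    vision.grab_frame(c)
    for n,z in [("post_1",.097),("cap_center",.026),("terminal_box",0),("flux_jar_center",.021),("tip_cleaner_center",.02)]:
        for p,s in spots(n,c): print(c,n,p,round(s,2),onz(c,p,z))
for a,b in [((281,253),(347,249)),((306,253),(339,233)),((337,258),(330,223)),((364,263),(321,209)),((195,258),(377,329))]:
    print(tri([("scene",a),("side",b)]))
E
```

```text
scene post_1 [282.368 251.904] 0.86 [ 0.555 -0.082  0.097]
scene post_1 [305.792 253.584] 0.76 [ 0.5531 -0.0399  0.097 ]
scene post_1 [335.68  254.304] 0.64 [0.5471 0.0132 0.097 ]
scene post_1 [366.08  264.816] 0.62 [0.5647 0.0691 0.097 ]
scene cap_center [192.896 252.288] 0.74 [ 0.5149 -0.2706  0.026 ]
scene cap_center [154.304 265.392] 0.73 [ 0.5591 -0.3328  0.026 ]
scene cap_center [334.016 257.616] 0.59 [0.4891 0.0052 0.026 ]
scene terminal_box [322.496 287.904] 0.79 [ 0.547  -0.0094  0.    ]
scene flux_jar_center [172.672 310.416] 0.9 [ 0.6546 -0.2653  0.021 ]
scene tip_cleaner_center [494.976 304.896] 0.92 [0.5588 0.3106 0.02  ]
side post_1 [319.296 211.824] 0.89 [0.5586 0.0766 0.097 ]
side post_1 [347.968 245.088] 0.74 [ 0.5536 -0.0746  0.097 ]
side post_1 [329.472 225.888] 0.71 [0.5527 0.0105 0.097 ]
side post_1 [336.704 235.008] 0.64 [ 0.5502 -0.0299  0.097 ]
side post_1 [443.392 314.784] 0.55 [ 0.5991 -0.3364  0.097 ]
side post_1 [223.232 214.8  ] 0.27 [0.3634 0.1435 0.097 ]
side cap_center [415.104 356.112] 0.89 [ 0.5517 -0.3377  0.026 ]
side cap_center [377.28 330.72] 0.7 [ 0.5256 -0.2542  0.026 ]
side cap_center [372.928 309.6  ] 0.68 [ 0.5478 -0.1967  0.026 ]
side terminal_box [330.816 266.304] 0.62 [0.5552 0.005  0.    ]
side flux_jar_center [442.816 316.176] 0.97 [ 0.6604 -0.2592  0.021 ]
side tip_cleaner_center [279.104 198.192] 0.89 [0.5545 0.3208 0.02  ]
side tip_cleaner_center [442.88 314.88] 0.65 [ 0.6635 -0.2549  0.02  ]
[ 0.5501 -0.0835  0.0918]
[ 0.5541 -0.0373  0.1028]
[0.5573 0.0171 0.0992]
[0.5625 0.0678 0.1041]
[ 0.5276 -0.258   0.0292]
```

Call:
apply_moves(
  motion=[
    [[85, -7, -35, -40, 0], [85, -14, -70, -80, 0], [85, -20, -70, -122, 0], [85, -20, -70, -122, 0]],
  ],
)

```text
clock: 2.15
ee_pos: [0.5508, 0.0207, 0.3024]
orientation: [-0.5, 0.499, -0.5, 0.501]
ft_force: [0.4, 0.1, 0.5]
width: 0.0849
```

```bash
python3 - <<'E'
from h import *
np.set_printoptions(precision=4,suppress=True)
s=arm.state(); print(s["clock"],s["ee_pos"],s["orientation"],s["width"])
info=vision.camera_info("wrist"); im=vision.grab_frame("wrist"); cv2.imwrite("pics/w1.png",im[:,:,::-1])
for n,z in [("post_1",.097),("cap_center",.026)]:
    for p,q in spots(n,"wrist"): print(n,p,round(q,2),onz("wrist",p,z,info))
sc=vision.grab_frame("scene"); cv2.imwrite("pics/scene1.png",sc[:,:,::-1])
E
```

```text
2.15 [0.5508 0.0207 0.3024] [-0.5001  0.4995 -0.4998  0.5006] 0.08486398303395358
post_1 [323.328 217.68 ] 0.96 [0.5572 0.0133 0.097 ]
post_1 [324.416 163.2  ] 0.92 [0.5579 0.0636 0.097 ]
post_1 [318.4   313.008] 0.72 [ 0.5529 -0.0856  0.097 ]
post_1 [320.128 263.28 ] 0.66 [ 0.5544 -0.0322  0.097 ]
post_1 [295.808 407.808] 0.28 [ 0.5283 -0.2006  0.097 ]
cap_center [318.976 362.976] 0.92 [ 0.5543 -0.1918  0.026 ]
cap_center [297.92  411.312] 0.83 [ 0.5265 -0.2656  0.026 ]
```

View pics/w1.png

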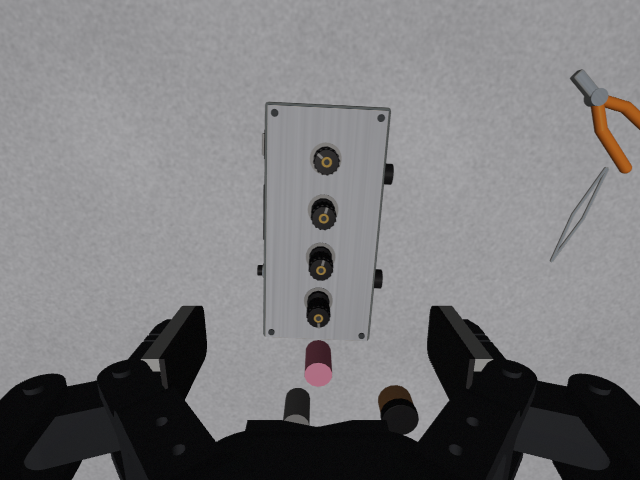

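The wrist view shows the box head-on. Panel corners are at about (266,102), (391,108), (368,340) and (264,335). Head tops are at about (326,161), (323,215), (320,269) and (318,318). The pink cup is at (318,365) and the grey cap at (297,407).

```bash
python3 - <<'E'
from h import *
np.set_printoptions(precision=4,suppress=True)
i=vision.camera_info("wrist")
C=np.array([onz("wrist",p,.07,i) for p in [(266,102.5),(390.5,108),(368,340),(264,335)]]);print(C,C.mean(0))
print([np.linalg.norm(C[k]-C[k-1]) for k in range(4)])
H=np.array([onz("wrist",p,.11,i) for p in [(326.3,161.5),(323,215.5),(320.5,269.5),(318.3,318)]]);print(H,H.mean(0))
d=H[0]-H[3];d2=(C[0]+C[1]-C[2]-C[3])
print(np.degrees(np.arctan2(-d[0],d[1])),np.degrees(np.arctan2(-d2[0],d2[1])))
# scene cross-check with head tops: detections
for n,z in [("post_1",.097)]:
    for p,q in spots(n,"scene"): print(n,p,round(q,2),onz("scene",p,z))
a=cv2.imread("pics/scene1.png")[215:285,265:385];w=cv2.imread("pics/w1.png")[145:335,280:370]
cv2.imwrite("pics/m1.png",np.hstack([cv2.resize(a,(480,280),interpolation=2),cv2.resize(w[:, :],(132,280))]))
E
```

```text
[[ 0.5069  0.116   0.07  ]
 [ 0.6228  0.1111  0.07  ]
 [ 0.611  -0.1328  0.07  ]
 [ 0.4954 -0.1265  0.07  ]] [ 0.5591 -0.0081  0.07  ]
[np.float64(0.24276716903146559), np.float64(0.11600999475059802), np.float64(0.24424342731919302), np.float64(0.11579365949043932)]
[[ 0.5623  0.0653  0.11  ]
 [ 0.5596  0.0175  0.11  ]
 [ 0.5575 -0.0342  0.11  ]
 [ 0.5554 -0.0847  0.11  ]] [ 0.5587 -0.009   0.11  ]
-2.6062511635160543 -2.7421766075804532
post_1 [364.096 259.68 ] 0.91 [0.5529 0.0647 0.097 ]
post_1 [336.896 255.888] 0.67 [0.5507 0.0158 0.097 ]
post_1 [282.88  253.824] 0.64 [ 0.5596 -0.0802  0.097 ]
post_1 [305.6   253.824] 0.57 [ 0.5537 -0.0401  0.097 ]
```

View pics/m1.png

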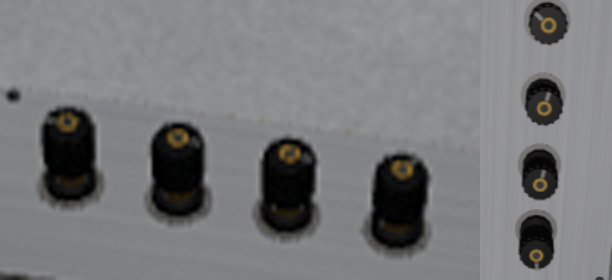

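Centre is about (0.559, -0.0085), yaw about -2.7°. Posts 1 to 4 are at (0.5555,-0.083), (0.558,-0.0335), (0.560,0.0165) and (0.5625,0.066). I'll start with post 3.

Call:
apply_moves(
  motion=[
    [[60, 4, 55, 9, 0], [60, 4, 110, 9, 0], [60, 4, 165, 9, 0], [60, 4, 200, 9, 0], [60, 4, 220, 9, 0]],
  ],
)

```text
clock: 3.02
ee_pos: [0.5615, 0.0157, 0.0783]
orientation: [-0.501, 0.501, -0.499, 0.499]
ft_force: [-0.5, 0.2, -0.1]
width: 0.06
```

Call:
apply_moves(
  motion=[
    [[40, 0, 0, 0, 0], [25, 0, 0, 0, 0], [10, 0, 0, 0, 0], [10, 0, 0, 0, 0], [10, 0, 0, 0, 0]],
  ],
)

```text
clock: 3.65
ee_pos: [0.5569, 0.0159, 0.0816]
orientation: [0.503, -0.503, 0.497, -0.497]
ft_force: [-11.7, 0.3, 5.5]
width: 0.0205
```

```bash
python3 - <<'E'
from h import *
np.set_printoptions(precision=4,suppress=True)
s=arm.state()
for k in ["clock","ee_pos","orientation","ft_force","ft_torque","width"]: print(k,s[k])
E
```

```text
clock 3.65
ee_pos [0.5569 0.0159 0.0816]
orientation [ 0.5029 -0.5026  0.4974 -0.497 ]
ft_force [-11.7162   0.3099   5.5302]
ft_torque [0.0145 2.5413 0.0326]
width 0.02049599872906165
```

Gripping at 11.7 N side load shows the post is about 4 mm nearer in x. I'll centre there and then twist gently.

Call:
apply_moves(
  motion=[
    [[10, 0, 0, -4, 0], [10, 0, 0, -4, 0], [10, 0, 0, -4, 2], [10, 0, 0, -4, 4], [10, 0, 0, -4, 4]],
  ],
)

```text
clock: 4.28
ee_pos: [0.5567, 0.0159, 0.0816]
orientation: [-0.483, 0.518, -0.517, 0.481]
ft_force: [-5.5, -0.6, 2.3]
width: 0.0201
```

```bash
cat > st.py <<'E'
from h import *
from scipy.spatial.transform import Rotation as R
np.set_printoptions(precision=4,suppress=True)
s=arm.state()
for k in ["clock","ee_pos","ft_force","ft_torque","width"]: print(k,np.array(s[k]))
M=R.from_quat(s["orientation"]).as_matrix(); print("cw yaw deg",-np.degrees(np.arctan2(M[1,2],M[0,2])),"ydir",M[:,1],"tau7",s["tau"][6])
E
python3 st.py
```

```text
clock 4.275
ee_pos [0.5567 0.0159 0.0816]
ft_force [-5.5446 -0.5628  2.2725]
ft_torque [-0.0773  1.4871  0.1662]
width 0.020077953008594388
cw yaw deg 4.005158034856597 ydir [-0.0032 -0.0006 -1.    ] tau7 -0.19918025471270084
```

Call:
apply_moves(
  motion=[
    [[10, 0, 0, -3, 0], [10, 0, 0, -3, 1], [10, 0, 0, -3, 1]],
  ],
)

```text
clock: 4.65
ee_pos: [0.5566, 0.016, 0.0817]
orientation: [0.477, -0.521, 0.522, -0.478]
ft_force: [3.9, -1.3, -4.7]
width: 0.02
```

```bash
python3 st.py
```

```text
clock 4.65
ee_pos [0.5566 0.016  0.0817]
ft_force [ 3.9399 -1.3306 -4.6573]
ft_torque [-0.3053 -0.4583  0.1303]
width 0.02002557379600002
cw yaw deg 5.022724765729656 ydir [ 0.0031 -0.0002 -1.    ] tau7 -0.21563774440437555
```

Call:
apply_moves(
  motion=[
    [[10, 0, 0, -3, -4], [10, 0, 0, -3, -4], [10, 0, 0, -3, -4]],
  ],
)

```text
clock: 5.03
ee_pos: [0.5565, 0.016, 0.0818]
orientation: [0.493, -0.502, 0.507, -0.498]
ft_force: [10.8, -1.9, -11.2]
width: 0.0203
```

```bash
python3 st.py
```

```text
clock 5.025
ee_pos [0.5565 0.016  0.0818]
ft_force [ 10.821   -1.8611 -11.2075]
ft_torque [-0.4635 -1.8106  0.0137]
width 0.02033015330021228
cw yaw deg 1.0714329404451108 ydir [ 0.0095  0.0002 -1.    ] tau7 -0.037869944935664535
```

At P3 the joint-7 torque followed the angle at 2.5 N·m/rad (0.22 at 5°, 0.04 at 1°), so post 3 is sound. Next is post 4.

Call:
apply_moves(
  motion=[
    [[60, 0, 0, 4, -1], [60, 0, 0, 4, -1], [60, 0, 0, 4, -1], [60, 0, -45, 4, -1], [60, -25, -45, 5, -1]],
  ],
)

```text
clock: 5.65
ee_pos: [0.5597, 0.0398, 0.1297]
orientation: [0.497, -0.499, 0.503, -0.5]
ft_force: [0.3, 0.9, 0.1]
width: 0.06
```

Call:
apply_moves(
  motion=[
    [[60, -25, 0, 1.5, 0], [60, -25, 45, 1.5, 0], [10, -25, 45, 1.5, 0], [10, -25, 45, 1.5, 0], [10, -25, 45, 1.5, 0]],
  ],
)

```text
clock: 6.28
ee_pos: [0.5592, 0.0661, 0.0827]
orientation: [0.5, -0.5, 0.5, -0.5]
ft_force: [-1.6, -0.9, 1.6]
width: 0.0201
```

```bash
python3 st.py
```

```text
clock 6.275
ee_pos [0.5592 0.0661 0.0827]
ft_force [-1.6336 -0.9416  1.6055]
ft_torque [-0.0678  0.4688  0.018 ]
width 0.020113399670076193
cw yaw deg 0.043562792187805496 ydir [ 0.0009  0.0001 -1.    ] tau7 0.017573463264852762
```

Well-centred grip. Twist 4°.

Call:
apply_moves(
  motion=[
    [[10, 0, 0, 0, 1], [10, 0, 0, 0, 2], [10, 0, 0, 0, 3], [10, 0, 0, 0, 4], [10, 0, 0, 0, 4]],
  ],
)

```text
clock: 6.9
ee_pos: [0.5592, 0.0661, 0.0826]
orientation: [0.482, -0.517, 0.518, -0.482]
ft_force: [-3.4, -0.5, 6.9]
width: 0.0199
```

```bash
python3 st.py
```

```text
clock 6.9
ee_pos [0.5592 0.0661 0.0826]
ft_force [-3.3964 -0.4961  6.8669]
ft_torque [-0.1396  0.7317 -0.0518]
width 0.01990830484588268
cw yaw deg 4.078700733342411 ydir [ 0.0007 -0.0001 -1.    ] tau7 0.032300439197570086
```

Call:
apply_moves(
  motion=[
    [[10, 0, 0, 0, 1], [10, 0, 0, 0, 2], [10, 0, 0, 0, 3], [10, 0, 0, 0, 3]],
  ],
)

```text
clock: 7.4
ee_pos: [0.5591, 0.0662, 0.0826]
orientation: [0.468, -0.53, 0.53, -0.468]
ft_force: [-3.1, -0.3, 5.9]
width: 0.0207
```

```bash
python3 st.py
```

```text
clock 7.4
ee_pos [0.5591 0.0662 0.0826]
ft_force [-3.0601 -0.34    5.8935]
ft_torque [-0.1489  0.7807 -0.0162]
width 0.02073283707647067
cw yaw deg 7.0755992903093246 ydir [ 0.0006 -0.0001 -1.    ] tau7 0.031943817157298326
```

Torque stays flat through 7° (a sound post would give 0.3 N·m), so post 4 is loose. Turning it to about 32° in total.

Call:
apply_moves(
  motion=[
    [[10, 0, 0, 0, 6], [10, 0, 0, 0, 12], [10, 0, 0, 0, 18], [10, 0, 0, 0, 25], [10, 0, 0, 0, 25]],
  ],
)

```text
clock: 8.02
ee_pos: [0.5588, 0.0663, 0.0826]
orientation: [0.342, -0.619, 0.619, -0.342]
ft_force: [-4.3, -0.6, 7.3]
width: 0.0201
```

```bash
python3 st.py
```

```text
clock 8.025
ee_pos [0.5588 0.0663 0.0826]
ft_force [-4.3289 -0.5808  7.2813]
ft_torque [-0.2011  0.8846 -0.0458]
width 0.020088682948062087
cw yaw deg 32.088733773131054 ydir [-0.0001 -0.0002 -1.    ] tau7 -0.09772822028025985
```

Call:
apply_moves(
  motion=[
    [[60, 0, 0, 0, 0], [60, 0, 0, 0, 0], [60, 0, 0, 0, 0], [60, 0, -50, 0, 0], [85, 0, -105, 0, -10]],
  ],
)

```text
clock: 8.65
ee_pos: [0.5584, 0.0663, 0.1866]
orientation: [-0.398, 0.585, -0.585, 0.396]
ft_force: [1.3, 0.1, 0.2]
width: 0.0761
```

Call:
apply_moves(
  motion=[
    [[85, 0, -60, 0, -10], [85, 0, -115, 0, -22], [85, 45, -115, 0, -22], [85, 45, -115, 0, -22]],
  ],
)

```text
clock: 9.15
ee_pos: [0.5416, 0.0208, 0.3022]
orientation: [0.498, -0.501, 0.502, -0.498]
ft_force: [-0.1, 0.5, -0.8]
width: 0.0849
```

```bash
python3 st.py; python3 - <<'E'
from h import *
info=vision.camera_info("wrist"); im=vision.grab_frame("wrist"); cv2.imwrite("pics/w2.png",im[:,:,::-1])
for n,z in [("post_1",.097),("cap_center",.026)]:
    for p,q in spots(n,"wrist"): print(n,p,round(q,2),onz("wrist",p,z,info))
sc=vision.grab_frame("scene"); sd=vision.grab_frame("side")
a=cv2.resize(im[100:400,220:420][:,:,::-1],(400,600)); b=cv2.resize(sd[280:380,350:440][:,:,::-1],(360,400))
c=np.zeros((600,360,3),np.uint8); c[:400]=b; c[400:]=cv2.resize(sc[210:310,130:310][:,:,::-1],(360,200))
cv2.imwrite("pics/m2.png",np.hstack([a,c]))
E
```

```text
clock 9.15
ee_pos [0.5416 0.0208 0.3022]
ft_force [-0.1116  0.5157 -0.7688]
ft_torque [ 0.0276 -0.0173  0.0047]
width 0.08490876350870051
cw yaw deg 0.35386691766753614 ydir [ 0.0015 -0.0015 -1.    ] tau7 0.14656647574156523
post_1 [329.92  262.224] 0.86 [ 0.55449079 -0.03135809  0.097     ]
post_1 [333.888 215.424] 0.82 [0.55804707 0.01515407 0.097     ]
post_1 [334.272 159.6  ] 0.81 [0.55805362 0.06648899 0.097     ]
post_1 [327.168 313.2  ] 0.74 [ 0.55189766 -0.08612126  0.097     ]
cap_center [324.928 362.016] 0.92 [ 0.55124258 -0.19093141  0.026     ]
cap_center [304.512 408.72 ] 0.72 [ 0.5241645  -0.26194901  0.026     ]
```

View pics/m2.png

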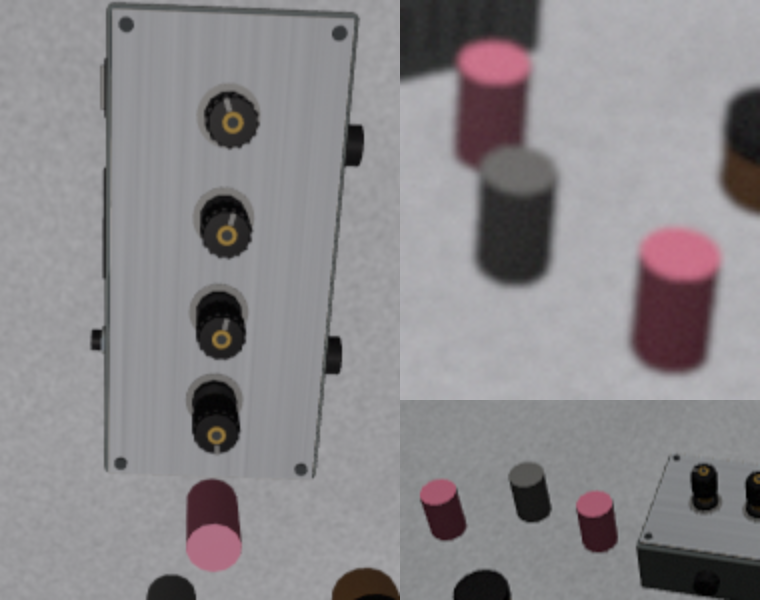

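Crop: the rib of post 4 (top of the row) went from pointing upper-left to nearly up, about 35° clockwise. The other ribs are unchanged. The grey cap stands between the two pink cups (side crop, 515,215). Next is a closer look from above the cap.

Call:
apply_moves(
  motion=[
    [[85, 58, 0, -4, 0], [85, 116, 0, -8, 0], [85, 174, 0, -12, 0], [85, 226, 0, -16, 0], [85, 226, 0, -16, 0]],
  ],
)

```text
clock: 10.02
ee_pos: [0.5252, -0.2059, 0.3007]
orientation: [0.499, -0.502, 0.502, -0.497]
ft_force: [0.2, 0.7, 0.3]
width: 0.0849
```

```bash
python3 st.py; python3 - <<'E'
from h import *
info=vision.camera_info("wrist"); im=vision.grab_frame("wrist"); cv2.imwrite("pics/w3.png",im[:,:,::-1])
for n,z in [("cap_center",.026),("flux_jar_center",.021)]:
    for p,q in spots(n,"wrist"): print(n,p,round(q,2),onz("wrist",p,z,info))
for d in spotter.cut_out("cap_center","wrist"): 
    v,u=np.nonzero(d["region"]); print(d["score"],np.array(d["box"])*[640,480,640,480], im[v,u].mean(0).round())
E
```

```text
clock 10.025
ee_pos [ 0.5252 -0.2059  0.3007]
ft_force [0.1844 0.7277 0.3335]
ft_torque [-0.0038  0.0608  0.035 ]
width 0.08490038586649433
cw yaw deg 0.4383301111525378 ydir [-0.0012 -0.0018 -1.    ] tau7 0.15424787532538176
cap_center [340.672 183.984] 0.92 [ 0.55136436 -0.19166186  0.026     ]
cap_center [344.576 307.68 ] 0.84 [ 0.55763216 -0.34119811  0.026     ]
cap_center [317.184 243.12 ] 0.8 [ 0.52503812 -0.25932476  0.026     ]
flux_jar_center [428.48 246.48] 0.59 [ 0.65489325 -0.26587904  0.021     ]
0.92 [324.992 167.184  35.008  38.016] [158. 113. 130.]
0.9 [305.28  226.416  26.816  42.48 ] [92. 90. 89.]
0.77 [328.192 288.     33.408  38.496] [125.  78.  92.]
```

View pics/w3.png

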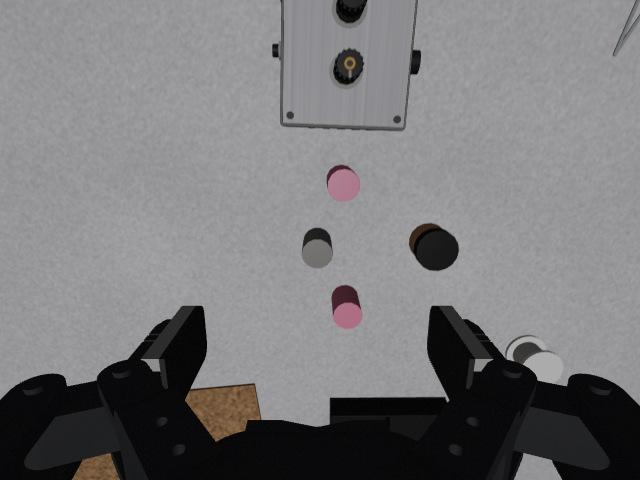

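Wrist view: grey cap with top disc centre at about (317,251), pinks at (343,184) and (347,315), flux jar at (436,249).

```bash
python3 - <<'E'
from h import *
np.set_printoptions(precision=4,suppress=True)
im=cv2.imread("pics/w3.png"); h=im[215:285,290:345].astype(int)
# top disc: mid-grey (between dark side and light bench)
g=h.mean(2); m=((g>75)&(g<125)).astype(np.uint8); m=cv2.morphologyEx(m,cv2.MORPH_OPEN,np.ones((5,5)))
n,l,s,c=cv2.connectedComponentsWithStats(m); print(s,c+[290,215])
print(g[36,15:45:3], g[10:60:4,27])
for p in [(317,251)]+[tuple(x) for x in c[1:]+[290,215]]: print(p,onz("wrist",p,.052))
for cam in ["scene","side"]:
    vision.grab_frame(cam)
    print(cam,[(p.round(),onz(cam,p,.026)) for p,q in spots("cap_center",cam)])
E
```

```text
[[   0    0   55   70 3152]
 [  12   24   31   29  698]] [[317.0327 248.6739]
 [316.8524 253.2307]]
[115.6667 115.6667 115.     115.     114.6667 113.6667 113.3333 113.
 112.6667  99.3333] [148.6667  31.6667  30.      30.6667 117.     116.     115.     114.
 112.6667 112.     111.     154.3333 155.    ]
(317, 251) [ 0.5273 -0.2529  0.052 ]
(np.float64(316.852435530086), np.float64(253.23065902578796)) [ 0.5271 -0.2554  0.052 ]
scene [(array([226., 268.]), array([ 0.5469, -0.1947,  0.026 ])), (array([194., 255.]), array([ 0.5207, -0.2671,  0.026 ])), (array([152., 261.]), array([ 0.5479, -0.3415,  0.026 ]))]
side [(array([415., 354.]), array([ 0.5553, -0.3322,  0.026 ])), (array([374., 305.]), array([ 0.5569, -0.1857,  0.026 ])), (array([380., 334.]), array([ 0.5255, -0.2633,  0.026 ]))]
```

Call:
apply_moves(
  motion=[
    [[85, 51, 30, 0, 0], [85, 51, 90, 0, 0], [85, 51, 150, 0, 0], [85, 51, 200, 0, 0], [85, 51, 200, 0, 0]],
  ],
)

```text
clock: 11.05
ee_pos: [0.5236, -0.2504, 0.0979]
orientation: [-0.501, 0.503, -0.497, 0.499]
ft_force: [0.8, 0.5, 0.8]
width: 0.0853
```

```bash
python3 - <<'E'
from h import *
np.set_printoptions(precision=4,suppress=True)
print(arm.state()["ee_pos"])
i=vision.camera_info("wrist"); im=vision.grab_frame("wrist"); cv2.imwrite("pics/w4.png",im[:,:,::-1])
for d in spotter.cut_out("cap_center","wrist"):
    v,u=np.nonzero(d["region"]); print(d["score"],np.array(d["box"])*[640,480,640,480], im[v,u].mean(0).round())
for p,q in spots("cap_center","wrist"): print(p,q,onz("wrist",p,.026,i))
E
```

```text
[ 0.5236 -0.2504  0.0979]
0.93 [342.592 342.912  60.48   83.088] [112.  68.  80.]
0.82 [338.176 118.608  75.904  71.424] [169. 119. 137.]
[369.408 382.608] 0.88 [ 0.558  -0.3392  0.026 ]
[318.4   275.616] 0.84 [ 0.524  -0.2636  0.026 ]
[370.624 151.584] 0.61 [ 0.5527 -0.1903  0.026 ]
```

View pics/w4.png

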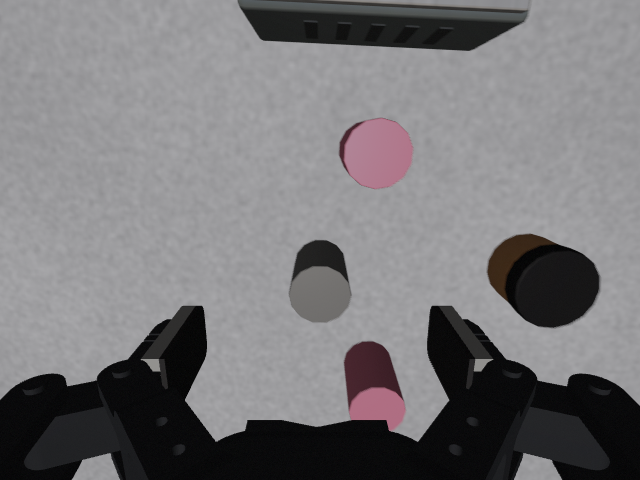

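The close view shows the grey cap's top disc centred at (320,294), between the jaws.

```bash
python3 st.py; python3 - <<'E'
from h import *
print(onz("wrist",(320,294),.052), onz("wrist",(319,249),.026), vision.camera_info("wrist")["T"].round(4) if hasattr(vision.camera_info("wrist")["T"],"round") else vision.camera_info("wrist")["T"])
E
```

```text
clock 11.2
ee_pos [ 0.5279 -0.2528  0.1036]
ft_force [-0.3553 -0.6111  0.5169]
ft_torque [-0.0117 -0.0383 -0.0384]
width 0.08495923823964516
cw yaw deg -0.023250685048871927 ydir [ 0.0039 -0.0015 -1.    ] tau7 -0.0010702739746193402
[ 0.52990532 -0.26940363  0.052     ] [ 0.52957636 -0.25123752  0.026     ] [[ 1.000e+00 -9.000e-04  4.000e-03  5.271e-01]
 [ 3.000e-04 -9.590e-01 -2.835e-01 -1.818e-01]
 [ 4.100e-03  2.835e-01 -9.590e-01  2.468e-01]
 [ 0.000e+00  0.000e+00  0.000e+00  1.000e+00]]
```

```bash
cat > cap.py <<'E'
from h import *
np.set_printoptions(precision=4,suppress=True)
i=vision.camera_info("wrist"); s=arm.state(); im=vision.grab_frame("wrist"); cv2.imwrite("pics/w5.png",im[:,:,::-1])
j=vision.camera_info("wrist"); print(s["ee_pos"],arm.state()["ee_pos"])
g=im.astype(int); x0,y0=270,200; g=g[y0:350,x0:370]
v=g.mean(2); m=((v>70)&(v<135)&(np.ptp(g,axis=2)<15)).astype(np.uint8); m=cv2.morphologyEx(m,cv2.MORPH_OPEN,np.ones((7,7)))
n,l,st,c=cv2.connectedComponentsWithStats(m); k=1+st[1:,4].argmax(); print(st[k])
p=(st[k][0]+st[k][2]/2+x0,st[k][1]+st[k][3]/2+y0); print(p,onz("wrist",p,.052,i),onz("wrist",p,.052,j))
E
python3 cap.py
```

```text
[ 0.5279 -0.2528  0.1036] [ 0.5281 -0.2529  0.104 ]
[  11   58   60   55 2628]
(np.float64(311.0), np.float64(285.5)) [ 0.5249 -0.2643  0.052 ] [ 0.5251 -0.2646  0.052 ]
```

Call:
apply_moves(
  motion=[
    [[70, 10, 0, -3, 0], [70, 10, 45, -3, 0], [70, 10, 80, -3, 0], [70, 10, 84, -3, 0], [70, 10, 84, -3, 0]],
  ],
)

```text
clock: 11.88
ee_pos: [0.5239, -0.2632, 0.0187]
orientation: [0.5, -0.499, 0.501, -0.5]
ft_force: [-0.3, -0.0, 0.0]
width: 0.0702
```

```bash
python3 st.py
```

```text
clock 11.875
ee_pos [ 0.5239 -0.2632  0.0187]
ft_force [-0.3369 -0.0247  0.0418]
ft_torque [-0.0005 -0.0413 -0.0214]
width 0.07021505482534117
cw yaw deg 0.030226325110866502 ydir [ 0.002 -0.001 -1.   ] tau7 0.003473832839517854
```

Positioned; close and lift.

Call:
apply_moves(
  motion=[
    [[20, 0, 0, 0, 0], [20, 0, 0, 0, 0], [20, 0, 0, 0, 0], [20, 0, 0, 0, 0], [20, 0, 0, 0, 0]],
  ],
)

```text
clock: 12.5
ee_pos: [0.5241, -0.2627, 0.0189]
orientation: [0.5, -0.499, 0.501, -0.5]
ft_force: [-1.3, 0.7, 6.2]
width: 0.0328
```

Call:
apply_moves(
  motion=[
    [[20, 0, -40, 0, 0], [20, 0, -95, 0, 0], [20, 0, -150, 0, 0], [20, 0, -150, 0, 0], [20, 0, -150, 0, 0]],
  ],
)

```text
clock: 13.12
ee_pos: [0.5227, -0.262, 0.1673]
orientation: [-0.5, 0.5, -0.5, 0.5]
ft_force: [-0.4, 0.3, 0.9]
width: 0.033
```

```bash
python3 st.py; python3 - <<'E'
from h import *
np.set_printoptions(precision=4,suppress=True)
ims={}
for c in ["wrist","scene","side"]:
    i=vision.camera_info(c); im=vision.grab_frame(c); ims[c]=im[:,:,::-1]
    print(c,[(p.round(),round(q,2)) for p,q in spots("cap_center",c)])
    if c!="wrist":
        f=240/np.tan(np.radians(i["fovy"])/2); T=np.linalg.inv(i["T"])
        e=np.array(arm.state()["ee_pos"]); q=T[:3,:3]@(e+[0,0,.01])+T[:3,3]; print("tcp px",q[0]/q[2]*f+i["cx"],q[1]/q[2]*f+i["cy"])
        u,v=int(q[0]/q[2]*f+i["cx"]),int(q[1]/q[2]*f+i["cy"]); ims[c]=cv2.resize(np.ascontiguousarray(ims[c][v-50:v+50,u-50:u+50]),(400,400))
w=cv2.resize(np.ascontiguousarray(ims["wrist"][240:,160:480]),(267,200))
a=np.zeros((600,800,3),np.uint8); a[:400]=np.hstack([ims["scene"],ims["side"]]); a[400:,:267]=w
cv2.imwrite("pics/m3.png",a)
E
```

```text
clock 13.125
ee_pos [ 0.5227 -0.262   0.1673]
ft_force [-0.3946  0.3065  0.8821]
ft_torque [ 0.0134  0.0358 -0.0392]
width 0.03300471110987227
cw yaw deg -0.009602009418504169 ydir [ 0.      0.0003 -1.    ] tau7 -0.00022449776224675588
wrist [(array([359., 129.]), 0.76), (array([314., 320.]), 0.62)]
scene [(array([180., 199.]), 0.82), (array([227., 270.]), 0.77), (array([152., 264.]), 0.61)]
tcp px 183.24136124900866 196.86834447697237
side [(array([375., 307.]), 0.91), (array([382., 263.]), 0.81), (array([413., 356.]), 0.76), (array([350., 249.]), 0.46)]
tcp px 383.3177039793581 261.29587587384407
```

View pics/m3.png

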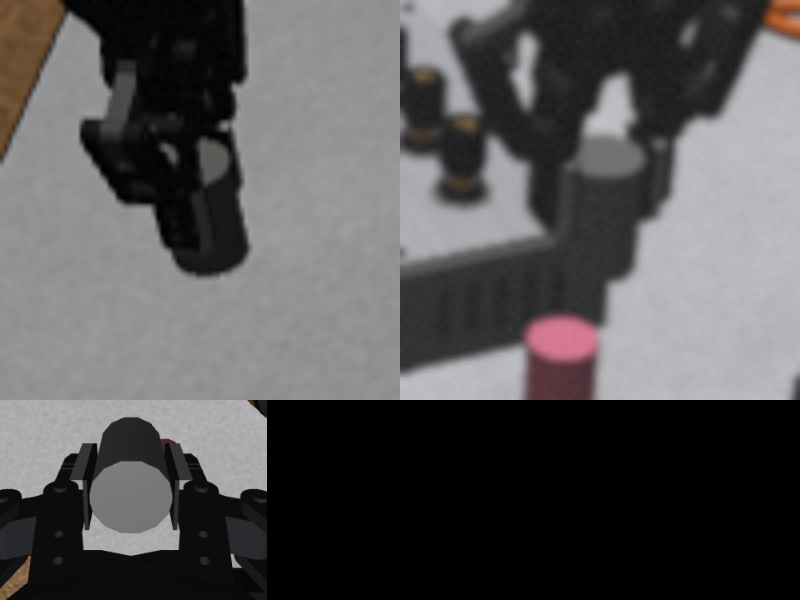

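Cap is held squarely by its upper part. The wrist crop shows its top disc at about (317,356) in the full picture. Measuring the cap's offset in the tool frame.

```bash
cat > disc.py <<'E'
from h import *
np.set_printoptions(precision=4,suppress=True)
def disc():
    i=vision.camera_info("wrist"); e=np.array(arm.state()["ee_pos"]); im=vision.grab_frame("wrist"); cv2.imwrite("pics/wd.png",im[:,:,::-1])
    x0,y0=230,270; g=im[y0:440,x0:400].astype(int); v=g.mean(2)
    print(v[:,87][::6].round())
    m=((v>60)&(v<140)&(np.ptp(g,axis=2)<12)).astype(np.uint8); m=cv2.morphologyEx(m,cv2.MORPH_OPEN,np.ones((15,15)))
    n,l,st,c=cv2.connectedComponentsWithStats(m)
    for k in range(1,n):
        p=(st[k][0]+st[k][2]/2+x0,st[k][1]+st[k][3]/2+y0)
        q=onz("wrist",p,e[2]+.0331,i); print(st[k],p,q,q-e)
disc()
E
python3 disc.py
```

```text
[ 38.  37.  36.  37.  36.  37.  36.  40. 123. 122. 122. 122. 121. 120.
 120. 119. 119. 118. 118. 118. 117. 118. 175. 176. 168. 174. 145.  11.
  12.]
[  38   43   98   87 6827] (np.float64(317.0), np.float64(356.5)) [ 0.5226 -0.2632  0.1992] [ 0.     -0.0011  0.0331]
```

Call:
apply_moves(
  motion=[
    [[20, -50, -30, 7, 0], [20, -105, -33, 14, 0], [20, -160, -33, 21, 0], [20, -215, -33, 29, 0], [20, -262, -33, 36, 0]],
  ],
)

```text
clock: 14.1
ee_pos: [0.5591, 0.0021, 0.2001]
orientation: [-0.5, 0.5, -0.5, 0.5]
ft_force: [0.7, 1.3, 0.2]
width: 0.0328
```

Call:
apply_moves(
  motion=[
    [[20, 0, 0, 0, 0], [20, 0, 0, 0, 0], [20, 0, 0, 0, 0]],
  ],
)

```text
clock: 14.48
ee_pos: [0.5589, -0.0022, 0.2001]
orientation: [0.5, -0.501, 0.501, -0.499]
ft_force: [0.7, 0.3, 0.2]
width: 0.0328
```

```bash
python3 st.py; python3 disc.py; python3 - <<'E'
from h import *
np.set_printoptions(precision=4,suppress=True)
i=vision.camera_info("wrist"); im=vision.grab_frame("wrist"); cv2.imwrite("pics/w6.png",im[:,:,::-1]); np.save("i6.npy",i,allow_pickle=True)
for p,q in spots("post_1","wrist"): print(p,round(q,2),onz("wrist",p,.097,i))
for cam in ["scene","side"]:
    vision.grab_frame(cam)
    print(cam,[(p.round(),onz(cam,p,.097)) for p,q in spots("post_1",cam)])
h=cv2.cvtColor(im,cv2.COLOR_RGB2HSV); m=((h[...,0]>12)&(h[...,0]<32)&(h[...,1]>120)&(h[...,2]>70)).astype(np.uint8)
n,l,s,c=cv2.connectedComponentsWithStats(m)
for k in range(1,n):
    if s[k][4]>20:
        p=(s[k][0]+s[k][2]/2-.5,s[k][1]+s[k][3]/2-.5); print("gold",s[k],p,onz("wrist",p,.11,i))
cv2.imwrite("pics/w6c.png",cv2.resize(im[0:300,180:480][:,:,::-1],(600,600)))
E
```

```text
clock 14.475
ee_pos [ 0.5589 -0.0022  0.2001]
ft_force [0.7169 0.2587 0.1714]
ft_torque [-0.0041  0.0024 -0.0421]
width 0.03281182152650159
cw yaw deg 0.1649052475525277 ydir [-0.0004 -0.0008 -1.    ] tau7 0.002003222907660529
[ 38.  37.  37.  37.  37.  36.  37.  39. 123. 122. 122. 121. 121. 120.
 119. 119. 118. 118. 118. 117. 116. 117.  49. 152. 151. 151. 122.   9.
  11.]
[  38   43   98   87 6834] (np.float64(317.0), np.float64(356.5)) [ 0.5589 -0.0033  0.2332] [-0.     -0.0011  0.0331]
scene [(array([336., 256.]), array([0.5519, 0.0149, 0.097 ])), (array([305., 252.]), array([ 0.5503, -0.0414,  0.097 ])), (array([365., 261.]), array([0.5553, 0.0668, 0.097 ])), (array([283., 250.]), array([ 0.5512, -0.081 ,  0.097 ]))]
side [(array([341., 232.]), array([ 0.5629, -0.0217,  0.097 ])), (array([319., 213.]), array([0.5554, 0.0713, 0.097 ])), (array([329., 223.]), array([0.557, 0.02 , 0.097])), (array([349., 246.]), array([ 0.5543, -0.0775,  0.097 ]))]
gold [309 128  16  16 125] (np.float64(316.5), np.float64(135.5)) [0.559  0.0661 0.11  ]
gold [306 212  15  14 109] (np.float64(313.0), np.float64(218.5)) [0.5566 0.0157 0.11  ]
```

View pics/w6c.png

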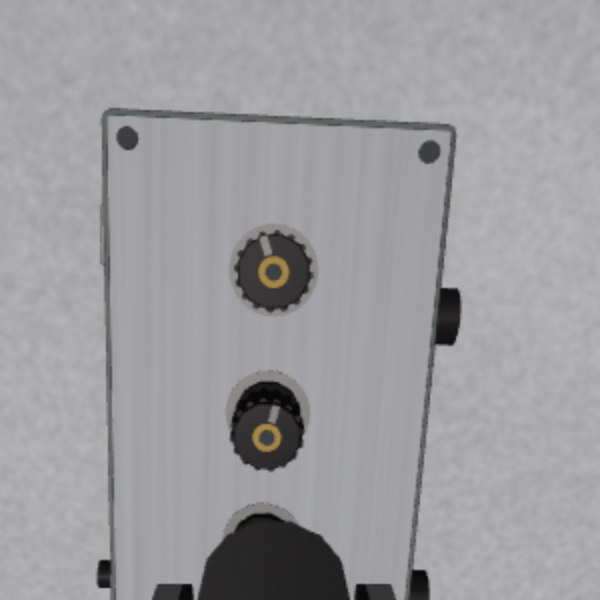

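Gold ring fix: post 4 is at (0.5590, 0.0661), which agrees with the grip. Aim the TCP at (0.559, 0.0672).

Call:
apply_moves(
  motion=[
    [[20, -35, 0, 0, 0], [20, -69.5, 20, 0, 0], [20, -69.5, 50, 0, 0], [20, -69.5, 50, 0, 0], [20, -69.5, 50, 0, 0]],
  ],
)

```text
clock: 15.45
ee_pos: [0.5598, 0.0686, 0.1512]
orientation: [0.499, -0.5, 0.501, -0.5]
ft_force: [0.4, -0.0, 0.2]
width: 0.0331
```

Call:
apply_moves(
  motion=[
    [[20, 0, 0, 0, 0], [20, 0, 0, 0, 0]],
  ],
)

```text
clock: 15.7
ee_pos: [0.5597, 0.0689, 0.1513]
orientation: [0.499, -0.5, 0.501, -0.5]
ft_force: [-0.1, 0.8, -0.3]
width: 0.0328
```

```bash
python3 st.py
```

```text
clock 15.7
ee_pos [0.5597 0.0689 0.1513]
ft_force [-0.1443  0.8443 -0.2739]
ft_torque [-0.0063 -0.0016  0.013 ]
width 0.03280699512050107
cw yaw deg 0.03850822921011916 ydir [ 0.0018  0.0003 -1.    ] tau7 6.205046929608216e-05
```

Call:
apply_moves(
  motion=[
    [[20, 1.7, 0, -0.7, 0], [20, 1.7, 12, -0.7, 0], [20, 1.7, 24, -0.7, 0], [20, 1.7, 34, -0.7, 0], [20, 1.7, 34, -0.7, 0]],
  ],
)

```text
clock: 16.32
ee_pos: [0.5576, 0.0674, 0.1149]
orientation: [0.501, -0.5, 0.499, -0.499]
ft_force: [-0.4, -0.4, 0.2]
width: 0.0331
```

```bash
python3 st.py; python3 disc.py|tail -1
```

```text
clock 16.325
ee_pos [0.5576 0.0674 0.1149]
ft_force [-0.4309 -0.3876  0.2158]
ft_torque [-0.0127 -0.0042  0.0173]
width 0.03309373133385332
cw yaw deg -0.009298324856795019 ydir [-0.0026 -0.0005 -1.    ] tau7 0.0008374462049687281
[  38   43   98   87 6841] (np.float64(317.0), np.float64(356.5)) [0.5576 0.0663 0.148 ] [ 0.     -0.0011  0.0331]
```

The rim is 14 mm below the head top with no force. Continue down, nudging +1 mm in x.

Call:
apply_moves(
  motion=[
    [[20, 0, 8, 1.2, 0], [20, 0, 16, 1.2, 0], [20, 0, 22, 1.2, 0], [20, 0, 24, 1.2, 0], [20, 0, 24, 1.2, 0]],
  ],
)

```text
clock: 17.0
ee_pos: [0.5596, 0.0675, 0.0922]
orientation: [-0.5, 0.5, -0.5, 0.5]
ft_force: [-0.8, 0.1, -0.4]
width: 0.0326
```

```bash
python3 st.py
```

```text
clock 17.0
ee_pos [0.5596 0.0675 0.0922]
ft_force [-0.8178  0.0736 -0.4158]
ft_torque [ 0.0161 -0.0626  0.0136]
width 0.03261516838067045
cw yaw deg 0.0012562713800119284 ydir [-0.0002 -0.     -1.    ] tau7 0.00015665519185859011
```

Call:
apply_moves(
  motion=[
    [[20, 0, 2, -0.5, 0], [20, 0, 4, -0.5, 0], [20, 0, 4, -0.5, 0], [20, 0, 4, -0.5, 0]],
  ],
)

```text
clock: 17.5
ee_pos: [0.5593, 0.0676, 0.089]
orientation: [-0.5, 0.5, -0.5, 0.5]
ft_force: [-1.3, -0.5, 4.7]
width: 0.0327
```

```bash
python3 st.py
```

```text
clock 17.5
ee_pos [0.5593 0.0676 0.089 ]
ft_force [-1.3215 -0.4913  4.6766]
ft_torque [ 0.0127  0.4033 -0.0116]
width 0.03265908138906395
cw yaw deg -0.0008826822568635755 ydir [ 0.0005  0.0002 -1.    ] tau7 0.0006913048309797887
```

Panel contact came at exactly the expected height (TCP 0.089 m, 4.7 N up). Release and retreat.

Call:
apply_moves(
  motion=[
    [[60, 0, 0, 0, 0], [60, 0, 0, 0, 0], [60, 0, 0, 0, 0], [70, 0, -20, 0, 0], [70, 0, -70, 0, 0]],
  ],
)

```text
clock: 18.12
ee_pos: [0.5572, 0.0672, 0.1567]
orientation: [0.502, -0.501, 0.499, -0.498]
ft_force: [0.9, -0.1, 0.7]
width: 0.0697
```

Call:
apply_moves(
  motion=[
    [[70, 30, -60, 0, 0], [70, 70, -90, 0, 0], [70, 70, -90, 0, 0], [70, 70, -90, 0, 0]],
  ],
)

```text
clock: 18.62
ee_pos: [0.5586, -0.002, 0.2478]
orientation: [-0.5, 0.5, -0.5, 0.5]
ft_force: [0.3, -0.5, -0.4]
width: 0.0698
```

```bash
python3 st.py; python3 - <<'E'
from h import *
np.set_printoptions(precision=4,suppress=True)
ims={}
for c in ["wrist","scene","side"]:
    i=vision.camera_info(c); im=vision.grab_frame(c); ims[c]=im[:,:,::-1]
    print(c,[(p.round(),onz(c,p,.096,i)) for p,q in spots("cap_center",c)])
a=np.zeros((600,800,3),np.uint8)
a[:300,:400]=cv2.resize(ims["wrist"],(400,300)); a[:300,400:]=cv2.resize(ims["scene"][170:350,130:370],(400,300))
a[300:,:400]=cv2.resize(ims["side"][150:360,220:500],(400,300)); a[300:,400:]=cv2.resize(ims["scene"][215:290,320:420],(400,300))
cv2.imwrite("pics/m4.png",a)
E
```

```text
clock 18.625
ee_pos [ 0.5586 -0.002   0.2478]
ft_force [ 0.2677 -0.4726 -0.3825]
ft_torque [ 0.0062  0.0498 -0.074 ]
width 0.06977362055138567
cw yaw deg -0.009208207902901652 ydir [-0.0009  0.0006 -1.    ] tau7 0.00120881504699355
wrist [(array([311., 370.]), array([ 0.5532, -0.1379,  0.096 ])), (array([317., 136.]), array([0.5588, 0.0655, 0.096 ]))]
scene [(array([363., 265.]), array([0.5655, 0.0635, 0.096 ])), (array([228., 270.]), array([ 0.6094, -0.168 ,  0.096 ])), (array([153., 261.]), array([ 0.6097, -0.3029,  0.096 ]))]
side [(array([417., 353.]), array([ 0.5101, -0.3986,  0.096 ])), (array([374., 309.]), array([ 0.5022, -0.2767,  0.096 ]))]
```

View pics/m4.png

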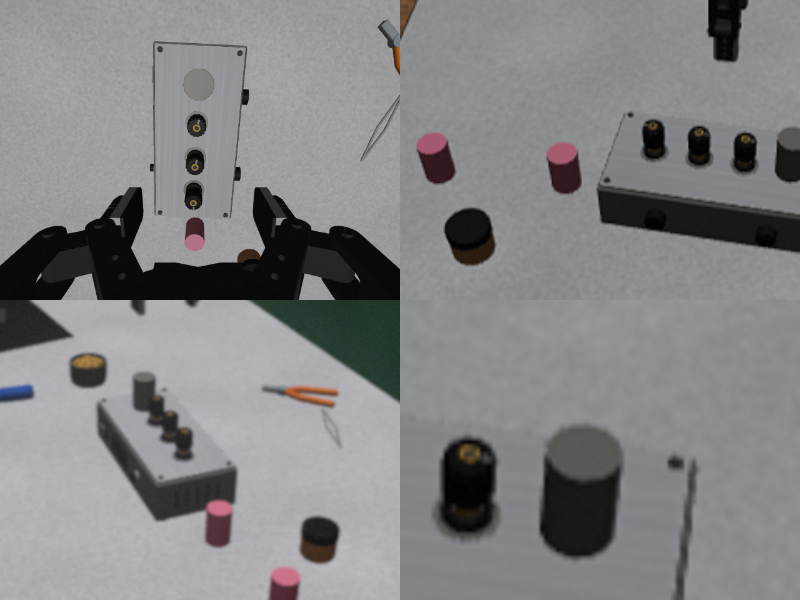

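The cap stands upright and flush on the panel over post 4, and everything else is where it was. Handing in.

```bash
python3 -c "
from rig import arm
print(arm.finish_job())"
```

```text
the job is handed in; nothing more can be done
None
```

The loose post is post 4, at the box's +y end. I turned it on about 32° clockwise, put the grey cap over it fully down on the panel, and handed the job in at about 19 s.

- **Finding the post:** I twisted post 3 first, to about 5°. It pushed back at about 2.5 N·m/rad, so it is sound, and I let it go. Post 4's torque stayed flat through 7° and was only about 0.1 N·m at 32°. The rib on its head had moved by about 35° in the wrist picture. I did not touch posts 1 and 2.
- **Placing the cap:** The rim met the panel at the expected height (TCP 0.089 m, 4.7 N up).
- **Last checks:** The final pictures show the cap upright and flush over post 4, with the gripper clear. The pink cups, flux jar, pot and pliers were where they started; the screwdriver shows only in part in the last pictures.
- **Disagreements:**
    - My first camera estimate of the posts was about 4 mm off in x. The grip on post 3 showed this, with a 12 N side load, and I corrected it.
    - The early estimates of the cap's position differed by up to 10 mm in y, so I measured it again close up before grasping.
    - In the final side view the network did not report the capped cup, but it is plainly visible in that picture.

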